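Turn the tip box end-on to its rail

TASK

The pipette tip box stands lengthwise, one corner sitting in the swivelling corner cradle of its holder. Push the diagonally opposite, free corner round so that the box makes a quarter turn about the corner in the cradle, until its end lies flush against the front of the holder's short rail and the lid will open to the right. Only push it: do not grip or lift the box, keep the held corner in its cradle throughout, and leave the dropper bottle and the timer where they are.

Things in the scene. Friction and masses are not known exactly. Their poses are not given: they have to be found in the camera images.
- tip_box: pipette tip box, blue base, clear lid (shut, fixed), 66 x 122 mm, 74 mm tall, about 0.25 kg, loose. Origin: centre of its underside; z up; y along its length (flat ends at +-61 mm). Long side x = +33 mm has the lid hinge, long side x = -33 mm the catch. At the start its axes are parallel to the guide's; at the end it has turned +90 degrees (anticlockwise from above): its x along the guide's +y.
- held_corner (a point): upright edge of the tip box that sits in the cradle: x = +33, y = -61 mm in the box's frame, 20 mm up; at the end near guide x = -8, y = -8 mm. The free corner is at x = -33, y = +61 mm in the box's frame; pushing there on the flat end face y = +61 mm keeps the held corner pressed into its cradle.
- held_end (a point): middle of the box's end face next to the cradle, x = 0, y = -61 mm in the box's frame, 20 mm up. At the end it lies on the rail's front face, near guide x = -8, y = -41 mm.
- guide: aluminium holder fixed to the worktop. Origin at worktop height on the axis of its upright swivel pin, at its left end. Its short rail, 16 mm thick, 36 mm high, runs to the right, from guide y = -36 to -88 mm; its front face is the plane x = -8 mm, facing -x, roughly to the robot. A 4 mm foot plate lies behind x = -6 mm, never under the box.
- swivel (a joint): angle of the steel corner cradle, an L of two 6 mm walls up to 35 mm above the worktop, turning easily about the guide's pin. It holds the box's corner from outside: 38 mm along the hinge side, 24 mm along the end, the corner 11 mm from the pin's axis, 1 to 3 mm of play. About 1.57 rad at the start, falls to 0 when the box stands end-on to the rail.
- oil_dropper: small white dropper bottle, 26 mm wide, 66 mm tall, loose, standing behind the box; origin under its centre. Bystander.
- timer: flat white bench timer, 66 x 64 x 18 mm, loose, lying to the left of the box; origin under its centre. Bystander.

How it is judged:
By the outcome, as a careful person would: the job done as asked, in the order asked, and still so for the second after the job is handed in, with the robot touching nothing.
It also fails if it takes over 48 s, if anything falls off the work surface, if the arm or the gripper's body presses on something with over 40 N, if the wrist force passes 120 N, or if a joint passes its speed limit or range.

ROBOT

A 7-joint arm with a two-finger parallel gripper is mounted at the origin on a cart in front of the work surface, level with it; the furniture and walls round the work are solid. World frame = base frame: x ahead of the robot, y to its left, z up, the work surface at z = 0. Lengths are in m, angles in rad, forces in N, time in s.
With the tool pointing down it reaches from about 0.4 to 0.85 m from the base axis. Payload 4.4 kg.
Tool frame: the origin (TCP) lies on the centre line of the jaws, within the pads' length; the fingertips stand 8 mm ahead of it and the grasp point (between the pads) lies 11 mm behind it; z points along the fingers, y is the direction in which the jaws open and shut (so a half turn about z gives the same grasp; the last joint's range is limited). The gripper opens to 94 mm and grips with 3 to 60 N. Pads are 16 mm wide; open, the fingers measure 119 mm over their backs; the gripper's body (75 mm by 177 mm) begins 78 mm behind the grasp point.
Start: joints at [-1.206, 0.628, 0.038, 1.517, -0.027, 0.996, -0.02], TCP at [0.271, 0.591, 0.213] pointing down, gripper open.
Joint ranges: [-3.06, 3.06], [-0.37, 2.12], [-1.25, 1.32], [0.18, 2.47], [-1.1, 4.24], [0.23, 1.98], [-2.94, 2.94]. Speed limits (rad/s): [2.57, 2.57, 3.14, 3.14, 3.14, 3.14, 3.14].

INTERFACE

Orientations are given as a rotation vector (axis times angle).
In Python, from station import ctrl gives the robot as it stands. The module is installed in compiled form; this text tells all that it offers.
- The arm moves only by the tool step_arm, never from a script. Its arguments are lists of equal length, an entry for each row: "travel": the shift along the tool's x, y, z in mm, a list of three; "delta_rot": the turn, a rotation vector about the tool's x, y, z in degrees, a list of three; "fingers": the opening in per cent of the stroke, from 0 (shut) to 100 (fully open). In form: {"travel": [[dx, dy, dz], ...], "delta_rot": [[ax, ay, az], ...], "fingers": [fingers, ...]}. A call has 1 to 20 rows; each row shifts and turns the commanded pose from where the row before left it, along the tool's axes as they then stand; what a row does not reach is not made up. A row lasts 1/12 s, in which the tool goes at most 41.7 mm and 7.16 degrees, less where a joint would pass 70% of its speed; a pose out of reach is approached as far as the arm can. A call is refused whole if a number of a shift passes 41.7 or a number of a turn 7.16, either way. A call with a gripper value outside its range is refused whole. The fingers move at their own pace and stop on an object; the grip force is fixed at half the most. Time passes only in rows, so rows that do not move let the fingers close. It gives the time, the measured TCP pose, the force and the opening at its end, in the units of the state.
- ctrl.get_obs(): the state, without advancing time (a new reading comes with each control period).
- ctrl.snapshot(name): name is "scene" or "top" or "wrist"; returns a dict with "pixels" (384x512x3 uint8, red, green, blue), "camera_matrix" (3x3 intrinsics, pixels), "k1" (the pictures are not rectified: a ray, as slopes to the right and down, at radius r is drawn at 1 + k1 r^2 times it, then the intrinsics apply), "rvec" (rotation vector, rad) and "tvec" (3), from world to camera coordinates, as OpenCV has them. Camera axes: x right, y down, z forward; pixel columns grow to the right and rows downward; lengths in m; the calibration is good to about 2 mm. A picture is of the moment at which its call begins. There is no depth.
- ctrl.job_done(): hands the job in, once; it reports no verdict.
The state is a dict: "time": time; "joint_positions": joint angles; "qvel": joint speeds; "effort": joint torques, N m; "tcp_pos": TCP position; "orientation": TCP orientation; "force": force on the tool from outside, world axes, zero at the start; "torque": the same for the moment, N m; "grip_width": finger opening in m.
Only numpy, scipy, OpenCV 4.12 (cv2) and the standard library are available. Lean on these libraries where they do the work, as an engineer would, in place of code of your own. Each camera call takes 0.05 s, during which the arm holds its last target. There are 200 camera calls.

## Working session

There is one attempt and no reset: what is moved stays moved. The work goes in short steps, Python scripts to look and compute and a tool call to move; the robot and the scene stay as the last step left them, time stands still between calls to the robot, and variables do not carry over. Pictures are saved under pics/ and viewed, about 8 in all and at most 12, crops included, and the job is handed in when it is done.

Besides the shell and the picture viewer there is one more tool, called after "Request:" as name(argument=value, ...) on one line, values as JSON. step_arm: Moves the arm, as the interface text tells. Its arguments: {"type":"object","properties":{"travel":{"type":"array"},"delta_rot":{"type":"array"},"fingers":{"type":"array"}},"required":["travel","delta_rot","fingers"]}

```bash
mkdir -p pics; cat > h.py <<'E'
import numpy as np, cv2
from station import ctrl
def snap(name,out=None):
    s=ctrl.snapshot(name)
    if out: cv2.imwrite('pics/'+out,cv2.cvtColor(s["pixels"],cv2.COLOR_RGB2BGR))
    return s
def cam(s):
    K=np.array(s["camera_matrix"]);R=cv2.Rodrigues(np.array(s["rvec"],float))[0];t=np.array(s["tvec"],float).ravel();return K,R,t,s["k1"]
def ray(s,px,z=0.):
    K,R,t,k1=cam(s);px=np.array(px,float).reshape(-1,1,2)
    n=cv2.undistortPoints(px,K,np.array([k1,0,0,0.]),None,None,None).reshape(-1,2)
    d=np.c_[n,np.ones(len(n))]@R; c=-R.T@t
    return c+d*((z-c[2])/d[:,2])[:,None]
def proj(s,P):
    K,R,t,k1=cam(s)
    return cv2.projectPoints(np.array(P,float).reshape(-1,1,3),np.array(s["rvec"],float),t,K,np.array([k1,0,0,0.]))[0].reshape(-1,2)
E
python3 - <<'E'
from h import *
a=snap("top","top0.png");b=snap("scene","scene0.png")
for s in(a,b):
    K,R,t,k=cam(s);print(K.round(1).tolist(),k,(-R.T@t).round(3),R.round(2).tolist())
o=ctrl.get_obs();print({k:np.round(v,3) for k,v in o.items()})
E
```

```text
[[389.0, 0.0, 257.0], [0.0, 389.0, 193.4], [0.0, 0.0, 1.0]] -0.03610728253104459 [0.413 0.335 0.874] [[0.04, -1.0, -0.0], [-0.98, -0.04, -0.21], [0.21, 0.01, -0.98]]
[[402.1, 0.0, 256.6], [0.0, 402.1, 193.1], [0.0, 0.0, 1.0]] -0.10204506947521091 [ 0.274 -0.316  0.522] [[0.91, -0.42, 0.0], [-0.22, -0.48, -0.85], [0.36, 0.77, -0.53]]
{'time': np.float64(0.1), 'joint_positions': array([-1.206,  0.629,  0.038,  1.518, -0.027,  0.996, -0.02 ]), 'qvel': array([ 0.001, -0.002, -0.002, -0.002,  0.   ,  0.001, -0.   ]), 'effort': array([ 3.0000e-03, -5.5079e+01,  1.1470e+00, -1.8711e+01, -5.2000e-02,
        1.9000e-02,  0.0000e+00]), 'tcp_pos': array([0.271, 0.59 , 0.213]), 'orientation': array([-6.710e-01, -3.069e+00,  3.000e-03]), 'force': array([ 1.074, -0.551, -0.862]), 'torque': array([-0.002, -0.034,  0.007]), 'grip_width': np.float64(0.094)}
```

View pics/top0.png

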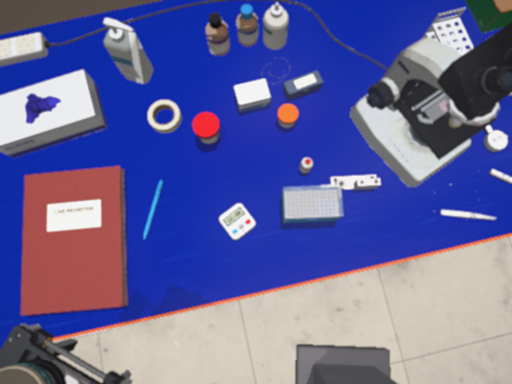

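View pics/scene0.png

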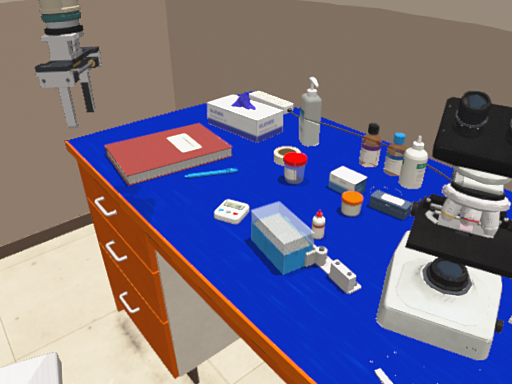

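The top view shows the box at about (312,204), the rail at (355,182), the dropper at (307,165) and the timer at (237,221). In the scene view the box is at (282,237), with the cradle at its right rear (318,256). I'll enlarge both for measuring.

```bash
python3 - <<'E'
import cv2,numpy as np
a=cv2.imread('pics/top0.png')[140:260,210:400];b=cv2.imread('pics/scene0.png')[190:310,210:370]
a=cv2.resize(a,None,fx=4,fy=4,interpolation=cv2.INTER_CUBIC)
cv2.imwrite('pics/topc.png',a)
E
```

```text
(no output)
```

View pics/topc.png

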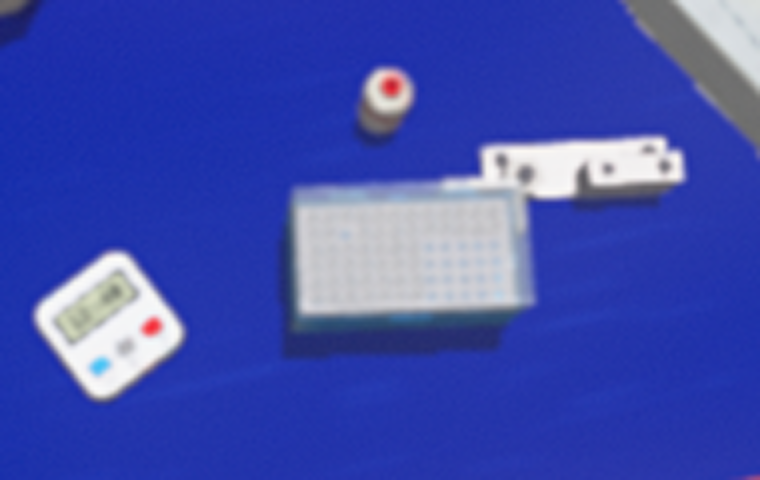

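The crop (4x, offset 210,140) shows the lid's top outline roughly at (293,188), (525,185), (535,303) and (293,318). The rail top is at (588,153) to (685,182), and the swivel pin is near (525,173).

```bash
python3 - <<'E'
from h import *
s=snap("top")
f=lambda p,z:ray(s,np.array(p,float)/4+[210-.4,140-.4],z)[:,:2]
print("box top",f([(293,188),(525,185),(535,303),(293,318)],.074).round(4).tolist())
r=f([(588,153),(680,150),(685,182),(590,187)],.036);print("rail",r.round(4).tolist())
print("plate",f([(482,147),(665,138)],.004).round(4).tolist())
print("pin",f([(525,173)],.035).round(4),"bottle",f([(391,85)],.066).round(4),"timer",f([(110,325)],.018).round(4),[f([p],.018).round(3).tolist() for p in [(120,250),(185,335),(100,400),(35,315)]])
print("edge",ray(s,[(80,331),(240,299),(510,236)],0).round(3).tolist())
# desk-blue vs not : box contour by mask
im=s["pixels"];hsv=cv2.cvtColor(im,cv2.COLOR_RGB2HSV);m=((hsv[...,1]<200)&(hsv[...,2]>90)).astype(np.uint8)*255
m[:140]=0;m[260:]=0;m[:,:210]=0;m[:,400:]=0
for c in cv2.findContours(m,0,2)[0]:
    if cv2.contourArea(c)>30: print(cv2.contourArea(c),cv2.minAreaRect(c),cv2.boundingRect(c))
from scipy.spatial.transform import Rotation as Ro
o=ctrl.get_obs();print(Ro.from_rotvec(o["orientation"]).as_matrix().round(3))
E
```

```text
box top [[0.6054, 0.2924], [0.6122, 0.1697], [0.5492, 0.1647], [0.5361, 0.2904]]
rail [[0.6416, 0.1266], [0.6455, 0.0751], [0.6272, 0.0728], [0.6221, 0.1258]]
plate [[0.6513, 0.1801], [0.6612, 0.0737]]
pin [[0.6288 0.1616]] bottle [[0.667  0.2405]] timer [[0.5365 0.3887]] [[[0.579, 0.385]], [[0.533, 0.347]], [[0.495, 0.392]], [[0.54, 0.431]]]
edge [[0.284, 0.717, 0.0], [0.368, 0.374, 0.0], [0.53, -0.232, 0.0]]
868.0 ((352.5, 248.0), (93.0, 22.0), -0.0) (306, 237, 94, 23)
980.5 ((236.9400177001953, 220.92002868652344), (33.0, 32.400001525878906), 53.13010025024414) (217, 201, 41, 41)
256.0 ((306.0, 166.5), (21.0, 16.0), 90.0) (298, 156, 17, 22)
7308.0 ((343.34600830078125, 190.90975952148438), (75.7385482788086, 148.8296356201172), 56.94417953491211) (277, 140, 123, 106)
65.0 ((214.5, 145.0), (10.0, 9.0), 90.0) (210, 140, 10, 11)
[[-0.909  0.418 -0.001]
 [ 0.418  0.909 -0.001]
 [-0.    -0.001 -1.   ]]
```

Request:
step_arm(travel=[[-25,-9,0],[-25,-9,0],[-25,-9,0],[-25,-9,0],[-25,-9,0],[-25,-9,0],[-25,-9,0],[-25,-9,0],[-25,-9,0],[-25,-9,0],[-25,-9,0],[-25,-9,0],[-25,-9,0],[-25,-9,0],[-26,-11,0]], delta_rot=[[0,0,0],[0,0,0],[0,0,0],[0,0,0],[0,0,0],[0,0,0],[0,0,0],[0,0,0],[0,0,0],[0,0,0],[0,0,0],[0,0,0],[0,0,0],[0,0,0],[0,0,0]], fingers=[0,0,0,0,0,0,0,0,0,0,0,0,0,0,0])

```text
time: 1.4
tcp_pos: [0.5563, 0.3085, 0.2131]
orientation: [-0.67, -3.069, -0.0]
force: [-0.6, 0.8, -0.1]
grip_width: 0.0007
```

Request:
step_arm(travel=[[0,0,0],[0,0,0],[0,0,0],[0,0,0],[0,0,0],[0,0,0],[0,0,0],[0,0,0],[0,0,0],[0,0,0],[0,0,0],[0,0,0]], delta_rot=[[0,0,6],[0,0,6],[0,0,6],[0,0,6],[0,0,6],[0,0,6],[0,0,6],[0,0,6],[0,0,6],[0,0,6],[0,0,0],[0,0,0]], fingers=[0,0,0,0,0,0,0,0,0,0,0,0])

```text
time: 2.4
tcp_pos: [0.5555, 0.3092, 0.2131]
orientation: [2.112, 2.325, -0.001]
force: [0.9, 0.5, 0.4]
grip_width: 0.0003
```

```bash
cat >> h.py <<'E'
from scipy.spatial.transform import Rotation as Ro
PSI=.085;O=np.array([.6288,.1618])
def state():
    o=ctrl.get_obs();M=Ro.from_rotvec(o["orientation"]).as_matrix();p=np.array(o["tcp_pos"])
    th=np.arctan2(M[1,1],M[0,1]);c,s=np.cos(PSI),np.sin(PSI);g=np.array([[c,s],[-s,c]])@(p[:2]-O)
    tf=M.T@np.r_[p[:2]-O,0]
    print("t",round(float(o["time"]),2),"tcp",p.round(4),"yaw",np.degrees(th).round(2),"phi",np.degrees(th-PSI).round(2),"zax",M[:,2].round(3),"guide mm",(g*1e3).round(1),"pin->tcp in tool mm",(tf*1e3).round(1),"F",np.round(o["force"],1),"w",round(float(o["grip_width"]),4))
    return o
E
python3 - <<'E'
from h import *
state();snap("wrist","w1.png");
E
```

```text
t 2.4 tcp [0.5555 0.3092 0.2131] yaw 5.5 phi 0.63 zax [-0.001 -0.001 -1.   ] guide mm [-60.5 153.1] pin->tcp in tool mm [153.7 -58.8  -0. ] F [0.9 0.5 0.4] w 0.0003
```

View pics/w1.png

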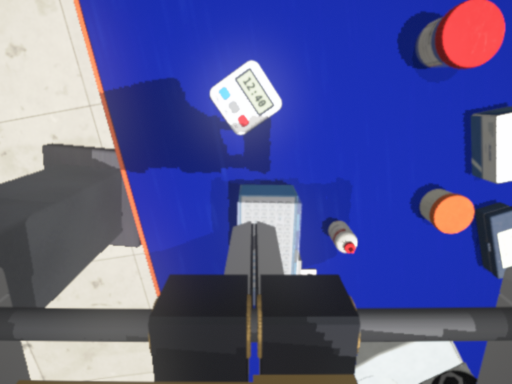

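The wrist view shows the fingers between the timer (245,97) and the box, whose free end is at rows 185-195, columns 238-298. I'll compare that with the box corners predicted from the pose.

```bash
python3 - <<'E'
from h import *
s=snap("wrist")
c,sn=np.cos(PSI),np.sin(PSI);A=np.array([[c,-sn],[sn,c]])
P=[]
for z in(0,.074):
    for g in[(-.008,.130),(-.074,.130)]: P.append(np.r_[O+A@np.array(g),z])
print(proj(s,P).round(1))
im=cv2.cvtColor(s["pixels"],cv2.COLOR_RGB2BGR)
o=im[170:230,220:320];cv2.imwrite('pics/w1c.png',cv2.resize(o,None,fx=7,fy=7,interpolation=cv2.INTER_CUBIC))
E
```

```text
[[296.1 186.2]
 [243.3 185.7]
 [305.4 204.8]
 [241.  204.2]]
```

View pics/w1c.png

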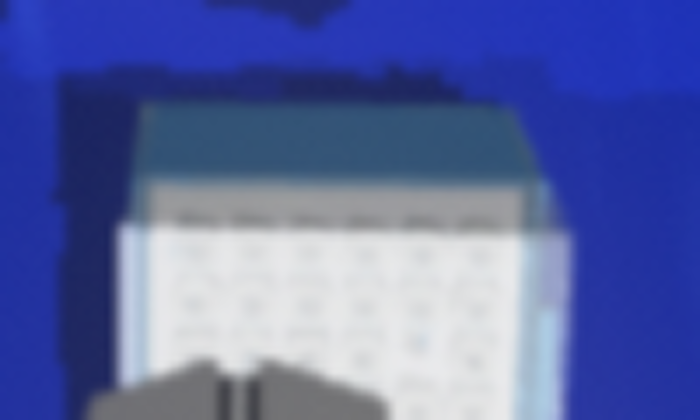

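The box end is about 4 mm nearer the robot and 1.5 mm further left than predicted, with a matching angle. I'll shift to suit and descend.

Request:
step_arm(travel=[[0,-4.5,20],[0,0,20],[0,0,20],[0,0,20],[0,0,20],[0,0,20],[0,0,20],[0,0,20],[0,0,15],[0,0,10],[0,0,0],[0,0,0]], delta_rot=[[0,0,0.6],[0,0,0],[0,0,0],[0,0,0],[0,0,0],[0,0,0],[0,0,0],[0,0,0],[0,0,0],[0,0,0],[0,0,0],[0,0,0]], fingers=[0,0,0,0,0,0,0,0,0,0,0,0])

```text
time: 3.5
tcp_pos: [0.5514, 0.3086, 0.0284]
orientation: [-2.127, -2.311, 0.001]
force: [1.1, -0.3, 0.2]
grip_width: 0.0004
```

Request:
step_arm(travel=[[-3,0,0],[-3,0,0],[-2,0,0],[-2,0,0],[0,0,0],[0,0,0]], delta_rot=[[0,0,0],[0,0,0],[0,0,0],[0,0,0],[0,0,0],[0,0,0]], fingers=[0,0,0,0,0,0])

```text
time: 4.0
tcp_pos: [0.5524, 0.2986, 0.0288]
orientation: [2.128, 2.311, 0.001]
force: [0.3, -0.1, -0.5]
grip_width: 0.0001
```

```bash
python3 - <<'E'
from h import *
state();s=snap("wrist");cv2.imwrite('pics/w2.png',cv2.cvtColor(s["pixels"],cv2.COLOR_RGB2BGR))
E
```

```text
t 4.0 tcp [0.5524 0.2986 0.0288] yaw 4.7 phi -0.17 zax [ 0.  0. -1.] guide mm [-64.5 142.8] pin->tcp in tool mm [142.6 -65.    0. ] F [ 0.3 -0.1 -0.5] w 0.0001
```

View pics/w2.png

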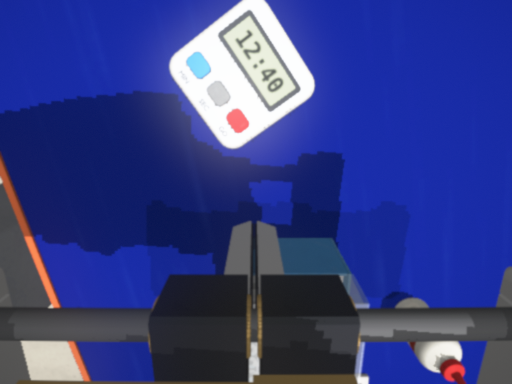

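The fingers stand just short of the end face near the free corner, clear of the timer. The visible part of the end is at columns 280-335. I'll start the arc about the pin.

Request:
step_arm(travel=[[-1.5,0,0],[-1.5,0,0],[-1.75,-3.63,0],[-1.75,-3.63,0],[-1.75,-3.63,0],[-1.75,-3.63,0],[-1.75,-3.63,0],[-1.75,-3.63,0],[-1.75,-3.63,0],[-1.75,-3.63,0],[-1.75,-3.63,0],[-1.75,-3.63,0],[-1.75,-3.63,0],[-1.75,-3.63,0],[0,0,0],[0,0,0]], delta_rot=[[0,0,0],[0,0,0],[0,0,-1.5],[0,0,-1.5],[0,0,-1.5],[0,0,-1.5],[0,0,-1.5],[0,0,-1.5],[0,0,-1.5],[0,0,-1.5],[0,0,-1.5],[0,0,-1.5],[0,0,-1.5],[0,0,-1.5],[0,0,0],[0,0,0]], fingers=[0,0,0,0,0,0,0,0,0,0,0,0,0,0,0,0])

```text
time: 5.38
tcp_pos: [0.5146, 0.265, 0.0284]
orientation: [-1.741, -2.615, 0.001]
force: [-0.3, -0.4, 0.8]
grip_width: 0.0005
```

```bash
python3 - <<'E'
from h import *
state()
a=snap("top")["pixels"][140:260,230:400];b=snap("scene")["pixels"][180:310,190:370]
a=cv2.resize(a,(680,480),interpolation=2);b=cv2.resize(b,(664,480),interpolation=2)
im=np.hstack([a,b]);im=cv2.resize(im,(800,int(480*800/1344)))
cv2.imwrite('pics/m1.png',im[...,::-1])
E
```

```text
t 5.38 tcp [0.5146 0.265  0.0284] yaw 22.69 phi 17.82 zax [-0.001 -0.001 -1.   ] guide mm [-105.   112.5] pin->tcp in tool mm [139.3 -65.6   0. ] F [-0.3 -0.4  0.8] w 0.0005
```

View pics/m1.png

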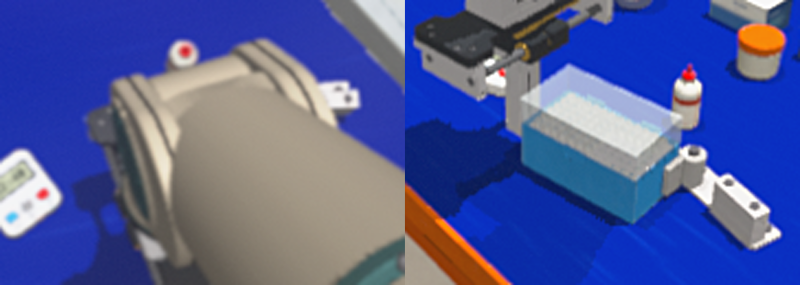

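```bash
python3 - <<'E'
from h import *
s=snap("scene")
p=np.array([(570,65),(682,133),(640,178),(522,98)],float);p=(p-[405,0])/2.196+[190,180]
w=ray(s,p,.074)[:,:2]
c,sn=np.cos(PSI),np.sin(PSI);g=(w-O)@np.array([[c,-sn],[sn,c]])*1e3
print(g.round(1)); e=[g[(i+1)%4]-g[i] for i in range(4)]
print([(np.linalg.norm(v).round(1),np.degrees(np.arctan2(v[1],v[0])).round(1)) for v in e])
E
```

```text
[[ -51.5  120.2]
 [ -22.9   -9.6]
 [ -83.6  -37.8]
 [-112.9   97.3]]
[(np.float64(132.9), np.float64(-77.6)), (np.float64(66.9), np.float64(-155.1)), (np.float64(138.2), np.float64(102.3)), (np.float64(65.6), np.float64(20.5))]
```

```bash
cat >> h.py <<'E'
def G(g,z=0):
    c,s=np.cos(PSI),np.sin(PSI);return np.r_[O+np.array([[c,-s],[s,c]])@(np.array(g)/1e3),z]
def box(phi):
    f=np.radians(phi);R=np.array([[np.cos(f),-np.sin(f)],[np.sin(f),np.cos(f)]])
    return [R@np.array(q) for q in[(-8,8),(-8,130),(-74,130),(-74,8)]]
def overlay(out,phi,x0,y0,w,h,k,name="scene"):
    s=snap(name);im=cv2.resize(s["pixels"][y0:y0+h,x0:x0+w],None,fx=k,fy=k,interpolation=2)[...,::-1].copy()
    for z,col in((0.,(0,255,255)),(.074,(0,0,255))):
        q=proj(s,[G(g,z) for g in box(phi)]);print(z,q.round(1).tolist())
        for u in((q-[x0,y0]+.5)*k).astype(int): cv2.drawMarker(im,tuple(int(v) for v in u),col,0,12,1)
    cv2.imwrite('pics/'+out,im);return s
E
python3 - <<'E'
from h import *
overlay('ov1.png',18,230,190,150,110,5)
E
```

```text
0.0 [[313.7, 264.5], [266.0, 238.2], [244.2, 253.4], [292.6, 282.7]]
0.074 [[316.9, 234.0], [266.5, 208.8], [243.5, 223.3], [294.7, 251.4]]
```

View pics/ov1.png

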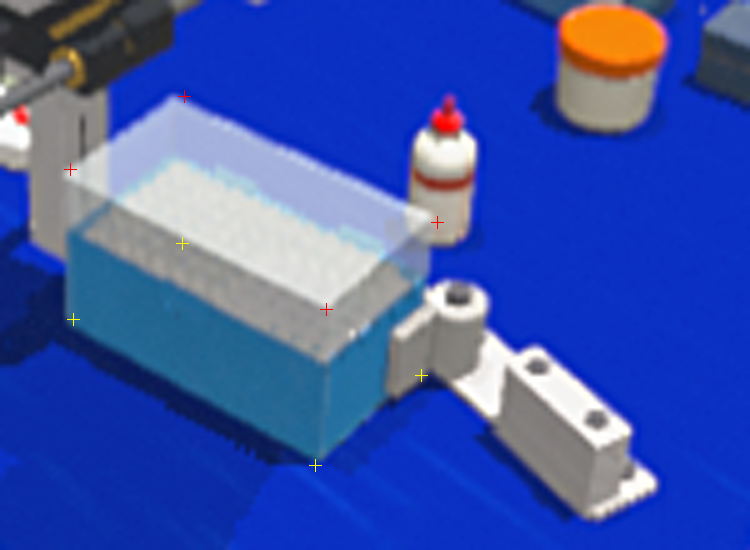

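The overlay matches the 18° prediction within about 2 px: the corner is in the cradle and the finger is on the end face. I'll continue the arc.

Request:
step_arm(travel=[[-1.75,-3.63,0],[-1.75,-3.63,0],[-1.75,-3.63,0],[-1.75,-3.63,0],[-1.75,-3.63,0],[-1.75,-3.63,0],[-1.75,-3.63,0],[-1.75,-3.63,0],[-1.75,-3.63,0],[-1.75,-3.63,0],[-1.75,-3.63,0],[-1.75,-3.63,0],[-1.75,-3.63,0],[-1.75,-3.63,0],[-1.75,-3.63,0],[-1.75,-3.63,0],[-1.75,-3.63,0],[-1.75,-3.63,0],[-1.75,-3.63,0],[-1.75,-3.63,0]], delta_rot=[[0,0,-1.5],[0,0,-1.5],[0,0,-1.5],[0,0,-1.5],[0,0,-1.5],[0,0,-1.5],[0,0,-1.5],[0,0,-1.5],[0,0,-1.5],[0,0,-1.5],[0,0,-1.5],[0,0,-1.5],[0,0,-1.5],[0,0,-1.5],[0,0,-1.5],[0,0,-1.5],[0,0,-1.5],[0,0,-1.5],[0,0,-1.5],[0,0,-1.5]], fingers=[0,0,0,0,0,0,0,0,0,0,0,0,0,0,0,0,0,0,0,0])

```text
time: 7.25
tcp_pos: [0.4782, 0.1944, 0.0284]
orientation: [-1.0, -2.978, 0.0]
force: [-0.7, 0.6, -0.6]
grip_width: 0.0006
```

```bash
python3 - <<'E'
from h import *
state()
overlay('ov2.png',48,230,190,150,110,5)
E
```

```text
t 7.25 tcp [0.4782 0.1944 0.0284] yaw 52.86 phi 47.99 zax [-0. -0. -1.] guide mm [-147.3   45.2] pin->tcp in tool mm [139.8 -65.    0. ] F [-0.7  0.6 -0.6] w 0.0006
0.0 [[315.0, 266.5], [252.8, 257.7], [244.8, 280.9], [311.5, 291.0]]
0.074 [[318.3, 235.9], [252.6, 227.4], [244.1, 249.7], [314.8, 259.5]]
```

View pics/ov2.png

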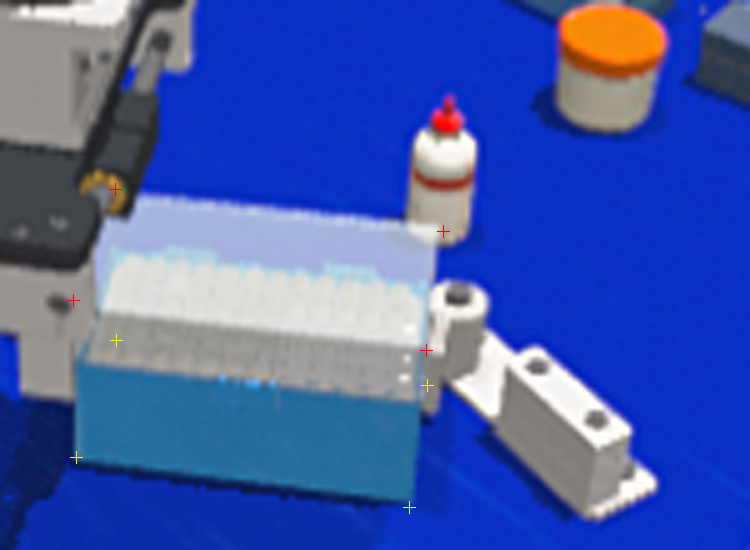

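The box is near 46-48°, the corner still in the cradle and the dropper untouched. Continuing.

Request:
step_arm(travel=[[-1.75,-3.63,0],[-1.75,-3.63,0],[-1.75,-3.63,0],[-1.75,-3.63,0],[-1.75,-3.63,0],[-1.75,-3.63,0],[-1.75,-3.63,0],[-1.75,-3.63,0],[-1.75,-3.63,0],[-1.75,-3.63,0],[-1.75,-3.63,0],[-1.75,-3.63,0],[-1.75,-3.63,0],[-1.75,-3.63,0],[-1.75,-3.63,0],[-1.75,-3.63,0],[-1.75,-3.63,0],[-1.75,-3.63,0],[-1.75,-3.63,0],[-1.75,-3.63,0]], delta_rot=[[0,0,-1.5],[0,0,-1.5],[0,0,-1.5],[0,0,-1.5],[0,0,-1.5],[0,0,-1.5],[0,0,-1.5],[0,0,-1.5],[0,0,-1.5],[0,0,-1.5],[0,0,-1.5],[0,0,-1.5],[0,0,-1.5],[0,0,-1.5],[0,0,-1.5],[0,0,-1.5],[0,0,-1.5],[0,0,-1.5],[0,0,-1.5],[0,0,-1.5]], fingers=[0,0,0,0,0,0,0,0,0,0,0,0,0,0,0,0,0,0,0,0])

```text
time: 8.97
tcp_pos: [0.4822, 0.1148, 0.0285]
orientation: [-0.196, -3.135, 0.0]
force: [-1.9, 0.4, 0.1]
grip_width: 0.0008
```

Request:
step_arm(travel=[[-1.75,-3.63,0],[-1.75,-3.63,0],[-1.75,-3.63,0],[-1.75,-3.63,0],[-1.75,-3.63,0],[-1.75,-3.63,0],[0,0,0]], delta_rot=[[0,0,-1.5],[0,0,-1.5],[0,0,-1.5],[0,0,-1.5],[0,0,-1.5],[0,0,-1.5],[0,0,0]], fingers=[0,0,0,0,0,0,0])

```text
time: 9.55
tcp_pos: [0.4917, 0.0917, 0.0284]
orientation: [-0.047, 3.141, -0.001]
force: [-0.7, -0.8, -0.3]
grip_width: 0.0003
```

```bash
python3 - <<'E'
from h import *
state()
overlay('ov3.png',87,230,200,150,115,5)
E
```

```text
t 9.55 tcp [0.4917 0.0917 0.0284] yaw 91.73 phi 86.86 zax [ 0. -0. -1.] guide mm [-142.6  -58.2] pin->tcp in tool mm [139.2 -65.9  -0. ] F [-0.7 -0.8 -0.3] w 0.0003
0.0 [[318.4, 268.1], [261.5, 289.2], [279.6, 314.6], [339.1, 290.4]]
0.074 [[321.9, 237.4], [261.8, 257.7], [281.2, 282.5], [344.1, 259.0]]
```

View pics/ov3.png

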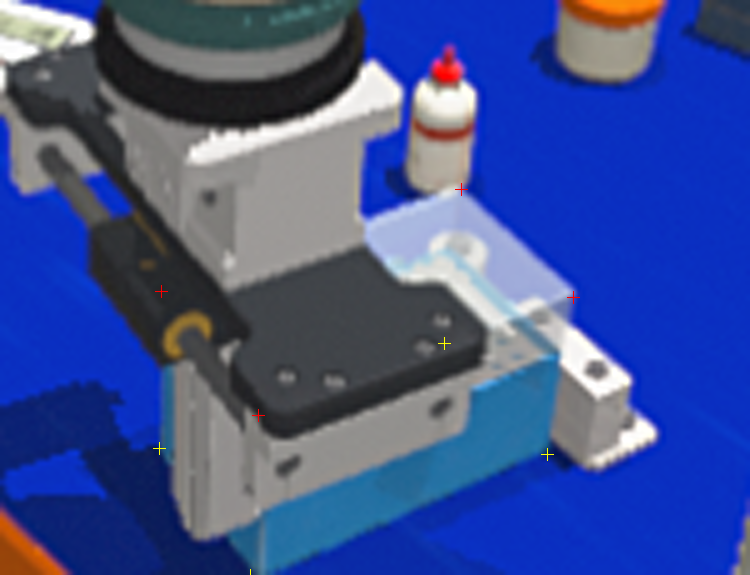

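The box is now nearly end-on to the rail. I'll finish the turn and press gently, watching the force.

Request:
step_arm(travel=[[-1.75,-3.63,0],[-1.75,-3.63,0],[0,0,0]], delta_rot=[[0,0,-1.5],[0,0,-1.5],[0,0,0]], fingers=[0,0,0])

```text
time: 9.85
tcp_pos: [0.4954, 0.0849, 0.0285]
orientation: [-0.131, 3.139, -0.001]
force: [-0.4, 0.4, -0.5]
grip_width: 0.0004
```

Request:
step_arm(travel=[[-0.7,0,0],[0,0,0]], delta_rot=[[0,0,0],[0,0,0]], fingers=[0,0])

```text
time: 10.02
tcp_pos: [0.4955, 0.0855, 0.0284]
orientation: [0.129, -3.138, 0.001]
force: [-0.5, -1.5, 0.7]
grip_width: 0.0006
```

Request:
step_arm(travel=[[-0.7,0,0],[0,0,0]], delta_rot=[[0,0,0],[0,0,0]], fingers=[0,0])

```text
time: 10.18
tcp_pos: [0.4957, 0.0857, 0.0284]
orientation: [0.129, -3.138, 0.001]
force: [-2.6, -1.3, 1.3]
grip_width: 0.0003
```

Request:
step_arm(travel=[[-1,0,0],[0,0,0]], delta_rot=[[0,0,0],[0,0,0]], fingers=[0,0])

```text
time: 10.35
tcp_pos: [0.4957, 0.0857, 0.0283]
orientation: [0.13, -3.136, 0.001]
force: [-4.8, -0.9, 4.3]
grip_width: 0.0007
```

Request:
step_arm(travel=[[-1,0,0],[0,0,0]], delta_rot=[[0,0,0],[0,0,0]], fingers=[0,0])

```text
time: 10.52
tcp_pos: [0.4957, 0.0857, 0.0282]
orientation: [0.13, -3.134, 0.002]
force: [-6.6, -1.2, 5.4]
grip_width: 0.0004
```

Request:
step_arm(travel=[[-1,0,0],[0,0,0]], delta_rot=[[0,0,0],[0,0,0]], fingers=[0,0])

```text
time: 10.68
tcp_pos: [0.4957, 0.0856, 0.0281]
orientation: [0.13, -3.132, 0.003]
force: [-8.1, -1.3, 5.3]
grip_width: 0.0005
```

```bash
python3 - <<'E'
from h import *
state()
E
```

```text
t 10.68 tcp [0.4957 0.0856 0.0281] yaw 94.77 phi 89.9 zax [-0.006 -0.002 -1.   ] guide mm [-139.1  -64.6] pin->tcp in tool mm [139.  -64.9   1. ] F [-8.1 -1.3  5.3] w 0.0005
```

The position stopped while the force rose to 8 N, so the box is seated on the rail. I'll back off straight, rise and check.

Request:
step_arm(travel=[[2,0,0],[3,0,0],[4,0,0],[8,0,0],[10,0,0],[10,0,0],[0,0,-20],[0,0,-35],[0,0,-35],[0,0,-35],[0,0,-35]], delta_rot=[[0,0,0],[0,0,0],[0,0,0],[0,0,0],[0,0,0],[0,0,0],[0,0,0],[0,0,0],[0,0,0],[0,0,0],[0,0,0]], fingers=[0,0,0,0,0,0,0,0,0,0,0])

```text
time: 11.6
tcp_pos: [0.4622, 0.0832, 0.1902]
orientation: [-0.13, 3.138, 0.0]
force: [1.0, -0.5, 0.3]
grip_width: 0.0005
```

Request:
step_arm(travel=[[0,40,0],[0,40,0],[0,40,0],[0,40,0],[0,40,0],[0,40,0],[0,40,0],[0,40,0],[0,0,0],[0,0,0]], delta_rot=[[0,0,0],[0,0,0],[0,0,0],[0,0,0],[0,0,0],[0,0,0],[0,0,0],[0,0,0],[0,0,0],[0,0,0]], fingers=[0,0,0,0,0,0,0,0,0,0])

```text
time: 12.43
tcp_pos: [0.4345, 0.405, 0.1881]
orientation: [0.137, -3.138, -0.003]
force: [0.5, -1.3, -0.1]
grip_width: 0.0005
```

```bash
python3 - <<'E'
from h import *
state()
overlay('ov4.png',90,230,200,150,115,5)
s=snap("top","top4.png")
E
```

```text
t 12.43 tcp [0.4345 0.405  0.1881] yaw 95.0 phi 90.13 zax [-0.     0.002 -1.   ] guide mm [-172.9  258.8] pin->tcp in tool mm [172.3 259.2   0.5] F [ 0.5 -1.3 -0.1] w 0.0005
0.0 [[318.7, 268.2], [263.5, 291.5], [283.7, 316.6], [341.0, 289.8]]
0.074 [[322.2, 237.5], [264.0, 260.0], [285.6, 284.4], [346.1, 258.4]]
```

View pics/ov4.png

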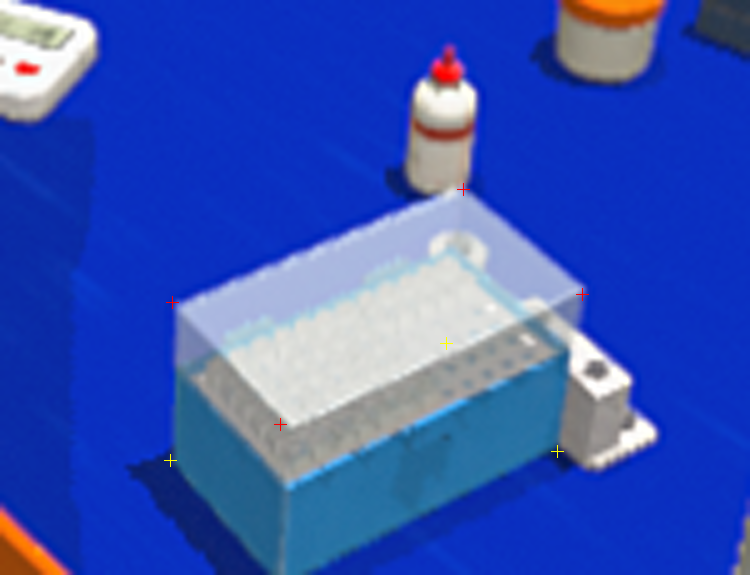

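The scene view matches the 90° model within 1-2 px. I'll take one last picture from the top to check flushness and the bystanders.

```bash
python3 - <<'E'
from h import *
overlay('top5.png',90,210,140,190,140,4,"top")
E
```

```text
0.0 [[341.4, 189.7], [346.2, 242.7], [375.4, 241.4], [369.8, 188.5]]
0.074 [[348.6, 181.9], [354.1, 239.4], [385.9, 238.0], [379.5, 180.6]]
```

View pics/top5.png

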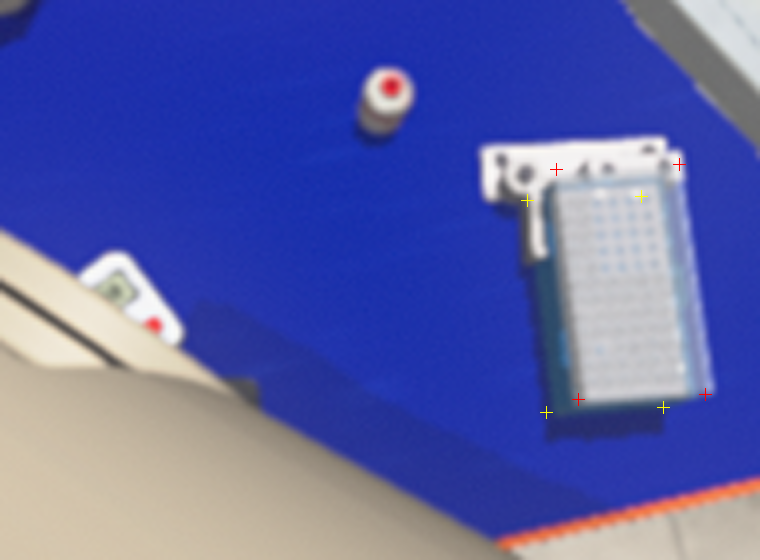

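The bystanders look unmoved, and the box is end-on with its corner in the cradle. As a numeric check of the angle, I'll fit the box's edges in this view.

```bash
python3 - <<'E'
from h import *
s=snap("top");im=s["pixels"].astype(float);gsat=cv2.GaussianBlur(im,(0,0),.7)
d=gsat[...,1]  # green: desk low, lid higher
def fit(pts,ax,z):
    p=np.array(pts);w=ray(s,p,z)[:,:2];c,sn=np.cos(PSI),np.sin(PSI);g=(w-O)@np.array([[c,-sn],[sn,c]])*1e3
    k=np.polyfit(g[:,1-ax],g[:,ax],1);r=g[:,ax]-np.polyval(k,g[:,1-ax]);m=abs(r)<1.5
    k=np.polyfit(g[m,1-ax],g[m,ax],1);print("slope deg",np.degrees(np.arctan(k[0])).round(2),"mean",g[m].mean(0).round(1),"n",m.sum(),len(m))
# right lid edge: rows 190..232, falling green going right
R=[]
for v in range(190,233):
    seg=d[v,375:396];thr=(seg.max()+seg[-3:].mean())/2;i=np.where(seg>thr)[0][-1];R.append((375+i+(seg[i]-thr)/(seg[i]-seg[i+1]+1e-9),v))
fit(R,1,.074)
L=[]  # near end lid/grid edge: largest downward fall of green along columns
for u in range(358,382):
    seg=d[230:248,u];i=np.argmin(np.diff(seg));L.append((u,230+i+.5))
fit(L,0,.074)
# bystanders before vs now
a=cv2.imread('pics/top0.png')[...,::-1].astype(int);b=s["pixels"].astype(int)
print("bottle diff",abs(a-b)[150:178,295:318].mean().round(2),"timer visible part diff",abs(a-b)[203:218,235:250].mean().round(2))
print("rail/plate ref diff",abs(a-b)[170:176,331:338].mean())
E
```

```text
slope deg 1.68 mean [-73.4 -75.8] n 43 43
slope deg -2.06 mean [-131.4  -39.9] n 24 24
bottle diff 2.37 timer visible part diff 4.5
rail/plate ref diff 2.5873015873015874
```

```bash
python3 - <<'E'
from h import *
s=snap("top")
def line(im,cols,r0,r1,z,sign,nm):
    d=cv2.GaussianBlur(im.astype(float),(0,0),.7)[...,0];P=[]
    for u in cols:
        g=sign*np.diff(d[r0:r1,u]);i=int(np.argmax(g));i=min(max(i,1),len(g)-2)
        a,b,c=g[i-1:i+2];P.append((u,r0+i+.5+.5*(a-c)/(a-2*b+c+1e-9)))
    w=ray(s,P,z)[:,:2];k=np.polyfit(w[:,1],w[:,0],1);r=w[:,0]-np.polyval(k,w[:,1]);m=abs(r)<.0012;k=np.polyfit(w[m,1],w[m,0],1)
    print(nm,"yaw deg",np.degrees(-np.arctan(k[0])).round(2),m.sum(),len(m),"rms mm",(1e3*r[m].std()).round(2))
a=cv2.imread('pics/top0.png')[...,::-1]
for nm,im in(("before",a),("now",s["pixels"])):
    line(im,range(333,374),170,181,.004,1,nm+" plate back")
    if nm=="before":
        line(im,range(359,379),182,191,.036,-1,"rail front top"); line(im,range(359,379),172,183,.036,1,"rail back top")
        line(im,range(287,318),180,193,.074,1,"box far lid edge");line(im,range(287,338),208,224,.074,-1,"box near lid edge")
E
```

```text
before plate back yaw deg 5.56 41 41 rms mm 0.41
rail front top yaw deg 5.45 20 20 rms mm 0.32
rail back top yaw deg 7.02 9 20 rms mm 0.66
box far lid edge yaw deg 5.04 31 31 rms mm 0.28
box near lid edge yaw deg 4.61 51 51 rms mm 0.18
now plate back yaw deg 5.52 41 41 rms mm 0.4
```

```bash
python3 - <<'E'
from h import *
state();print(ctrl.job_done())
E
```

```text
t 12.68 tcp [0.437  0.4002 0.1885] yaw 94.57 phi 89.7 zax [ 0.    -0.001 -1.   ] guide mm [-170.9  253.8] pin->tcp in tool mm [172.2 252.9  -0.3] F [-0.6 -0.  -0.9] w 0.0009
the job is handed in; nothing more can be done
None
```

The tip box has made its quarter turn and sits end-on against the rail, with the held corner still in the cradle. I pushed the end face near the free corner with closed fingers along an arc about the swivel pin. Then I pressed until the box stopped moving while the force rose to about 8 N, backed off and handed in at about 12.7 s. The box was never gripped or lifted.

**Last checks:**
- **Pose:** In the scene view the lid corners matched the predicted 90° pose within about 1–2 pixels.
- **Angle:** The top-view edge fit did not agree exactly. It put the box at about 91° relative to the holder, and that fit is only good to about 1°. I judged the end flush because the box stopped firmly under the press. The fit leaves room for a gap of up to about 1.4 mm at the cradle side, and I did not press again to rule it out.
- **Bystanders:** The dropper bottle was unchanged in the top view. The arm partly hid the timer there, but the part I could see had not moved.
- **Robot:** It ended well clear of everything.

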